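# Latch the type chase and start its clamp screw

### The job

On the green type chase, first swing the flat steel latch bar closed over the row of brass type until it rests fully in its catch. Then take the crank of the clamp screw by its black sleeve and turn it backward (counter-clockwise from above) until you feel the thread drop, without forcing it forward before that, then turn it forward (clockwise) one full turn, no more. Finish still holding the sleeve in the gripper, with the screw standing started; leave the other things on the bench alone.

Things in the scene. Friction and masses are not known exactly. Their poses are not given: they have to be found in the camera images.
- chase: Type chase fixed on the bench: green plate 130 (x) by 320 (y) by 12 mm, with a steel channel holding a row of brass type (all under 36 mm high). Origin: centre of its underside; z up, y from the latch's pivot towards the screw. Turned up to 0.3 rad. Vertical pivot of the latch at (0, -110) mm, catch at (0, 55), vertical screw axis at (0, 110).
- latch (a joint): Angle of the flat steel latch bar (192 by 16 mm, 38 to 46 mm above the bench) about its pivot, rad: 0 fully in the catch, at a firm stop, lying along the chase's +y; grows as it swings out level towards the chase's -x side. Starts 0.6 to 1.2 open; closes clockwise seen from above; stays where left; about 1 N at the knob moves it.
- catch (a point): The latch's steel catch, a slot open towards the chase's -x side, 56 mm high over all, 22 mm wide. Point in the middle of the slot, 42 mm above the bench.
- latch_knob (a point): The upright black grip pin on the latch bar, 14 mm in diameter, 46 to 100 mm above the bench, 105 mm from the pivot. This point lies on its axis 83 mm above the bench.
- screw_axis (a point): Fixed point on the clamp screw's vertical axis, at the top of its steel boss (48 mm across), 50 mm above the bench. The sleeve's axis circles it at a radius of 48 mm.
- screw (a joint): Angle of the clamp screw, rad; + is counter-clockwise = backward. 0: its thread drops off the crest (done by 0.15). Starts on the crest at -1.9 to -0.6; binds at about -2.4 if not dropped first; stop at 0.4. After the drop, forward it follows the thread, which ends at -7.7. Needs 1 to 2 N at the sleeve; stays where left. At 0 the crank points 160 deg counter-clockwise from the chase's +x.
- screw_drop (a joint): Height of the clamp screw, m: 0 resting on the crest, -0.008 after the thread drop, then 8 mm lower per forward turn, so -0.016 after one turn.
- screw_head (a point): Point on the screw's axis at the top of the crank's hub and arm, 90 mm above the bench at the start; it sinks with the screw. Under it a steel flange 60 mm across; the crank arm, 15 mm wide, runs out to the pin that carries the sleeve.
- sleeve_grip (a point): Black sleeve on the crank's upright pin: 18 mm across, 36 tall, at first 92 to 128 mm above the bench (pin's cap to 149). Point on its axis, 20 mm above its lower end. It spins freely, so a gripping hand need not turn, and slides up to 18 mm up the pin against 1.5 N: the screw can sink 16 mm while the hand stays level, the drop felt as a slight downward pull.
- type_stick: Brass type stick, bystander, 22 by 95 by 24 mm, lying loose on the +x side of the chase. Origin under its centre. Leave it.
- foil_roll: Roll of copper foil standing loose on the bench, bystander, 48 mm in diameter, 40 mm high, +x side of the chase. Origin under its centre. Leave it.
- driver: Screwdriver, bystander, 150 mm long, lying loose on the -x side of the chase near the screw. Leave it.
- sleeve: The same black sleeve; this origin lies at the centre of its lower end, on its axis; z up.

How it is judged:
By the outcome, as a careful person would: the job done as asked, in the order asked, and still so for the second after the job is handed in, while the arm keeps its last pose, push and grip.
It also fails if it takes over 70 s, if anything falls off the work surface, if the arm or the gripper's body presses on something with over 40 N, if the wrist force passes 120 N, or if a joint passes its speed limit or range.

### The arm

A 6-joint arm with a two-finger parallel gripper is mounted at the origin on the work surface. World frame = base frame: x ahead of the robot, y to its left, z up, the work surface at z = 0. Lengths are in m, angles in rad, forces in N, time in s.
With the tool pointing down it reaches from about 0.25 to 0.85 m from the base axis. Payload 12.5 kg.
Tool frame: the origin (TCP) lies at the very end of the fingers, on their centre line; the grasp point (between the pads) lies 19 mm behind it; x points along the fingers, y is the direction in which the jaws open and shut, and the axes are right-handed (so a half turn about x gives the same grasp; the last joint's range is limited). The gripper opens to 93 mm and grips with 3 to 60 N. Pads are 15 mm wide; open, the fingers measure 128 mm over their backs; the gripper's body (75 mm by 188 mm) begins 65 mm behind the grasp point.
Start: joints at [-1.227, 0.351, 1.652, -0, 1.139, -0.085], TCP at [0.229, -0.5, 0.219] pointing down, gripper open.
Joint ranges: [-2.75, 2.75], [-0.79, 2.1], [0.01, 2.65], [-1.57, 4.71], [0.07, 3.14], [-2.87, 2.87]. Speed limits (rad/s): [2.22, 2.22, 2.79, 3.14, 3.14, 3.14].

### API

Orientations are given as a rotation vector (axis times angle).
In Python, from station import robot gives the robot as it stands.
- The arm moves only by the shell command python3 -m inch 'ROWS' [FORCE]. ROWS is JSON, a list of rows, each a list of 7 numbers: the shift along the tool's x, y, z scaled (see below), then the turn, a rotation vector about the tool's x, y, z scaled (see below), then the finger opening in mm, from 0 to 93. In form: [[tx, ty, tz, wx, wy, wz, jaw], ...]. A call has 1 to 20 rows; each row is the pose to reach, as a shift and turn from the pose commanded when the call began, along the tool's axes at that moment; what a row does not reach only later rows make up. The controller multiplies each number of a shift by 100 mm and each number of a turn by 30 degrees. A row lasts 1/8 s, in which the tool goes at most 62.5 mm and 10.7 degrees, less where a joint would pass 70% of its speed; a pose out of reach is approached as far as the arm can. A call with a number of a shift or a turn outside -1 to 1 is refused whole. A call with a gripper value outside its range is refused whole. The fingers move at their own pace and stop on an object; FORCE is the grip in N (left out, the last holds). Time passes only in rows, so rows that repeat a pose let the fingers close. It gives the time, the measured TCP pose, the force and the opening at its end, in the units of the state.
- robot.state(): the state, without advancing time (a new reading comes with each control period).
- robot.read_camera(name): name is "side" or "top" or "wrist"; returns the picture (384x512x3 uint8, red, green, blue); there is no depth.
- robot.camera_params(name): a dict with "fx", "fy", "cx", "cy" (pixels), "eye" and "attitude" of the camera in the world. Camera axes: x right, y up, looking along -z (the intrinsics and any distortion apply to the point x, -y, -z); pixel columns grow to the right and rows downward; lengths in m; the calibration is good to about 2 mm. A picture is of the moment at which its call begins: read the wrist's pose just before it. camera_params takes no time and is no camera call; for the wrist camera it gives the pose at the moment of the call.
- robot.sign_off(): hands the job in, once; it reports no verdict.
Trained networks look in the newest picture that a camera, given by its name, has taken for a name from the list of things; names that differ only in an ending like _2 or _b are one class to them, and where a whole thing is asked for, a point or a joint stands for the part that bears it (a point fixed in the world has none). Each returns a list of dicts, best first, with "score" (0 to 1); they miss things now and then, are a little off and sometimes report something else, mostly with a low value. They report only what shows in the picture. A call takes as long as a camera call.
- robot.silhouettes(name, camera): "region" (384x512 bool, what is visible of it).
- robot.tip_of(name, camera): "centre" ([x, y, z] in m, in world coordinates, good to about 4 mm: a listed point, or the origin of a listed thing).
The state is a dict: "time_s": time; "q": joint angles; "qvel": joint speeds; "tau": joint torques, N m; "position": TCP position; "tool_rot": TCP orientation; "wrist_force": force on the tool from outside, world axes, zero at the start; "wrist_torque": the same for the moment, N m; "opening": finger opening in m.
Only numpy, scipy, OpenCV 4.12 (cv2) and the standard library are available. Lean on these libraries where they do the work, as an engineer would, in place of code of your own. Each camera call takes 0.05 s, during which the arm holds its last target. There are 200 camera calls.

## Working session

There is one attempt and no reset: what is moved stays moved. The work goes in short steps, Python scripts to look and compute and a shell command to move; the robot and the scene stay as the last step left them, time stands still between calls to the robot, and variables do not carry over. Pictures are saved under pics/ and viewed, about 8 in all and at most 12, crops included, and the job is handed in when it is done.

```bash
ls; mkdir -p pics; cat > h.py <<'E'
import numpy as np, cv2
from station import robot
from scipy.spatial.transform import Rotation as R
def tip(n,c):
    r=robot.tip_of(n,c); return [(np.round(d["centre"],4).tolist(),round(d["score"],2)) for d in r[:2]]
def save(c,f):
    im=robot.read_camera(c); cv2.imwrite("pics/"+f,im[:,:,::-1]); return im
E
python3 - <<'E'
from h import *
s=robot.state(); print(s)
for c in("top","side"):
    save(c,c+"0.png"); print(c,robot.camera_params(c))
    for n in "chase catch latch_knob screw_axis screw_head sleeve_grip type_stick foil_roll driver".split(): print(n,tip(n,c))
E
```

```text
pics
{'time_s': 0.0, 'q': array([-1.22663648e+00,  3.51257627e-01,  1.65242732e+00,  1.10419226e-05,
        1.13909411e+00, -8.46105517e-02]), 'qvel': array([ 1.28377092e-03, -1.83193776e-05,  9.91759973e-04, -1.29944319e-03,
       -9.79313800e-04,  1.87909792e-04]), 'tau': array([ 2.68472904e-03, -4.97317815e+01, -2.85254359e+01,  7.00537185e-02,
        2.57004169e-02, -1.28349325e-04]), 'position': array([ 0.2285674 , -0.49987641,  0.21808849]), 'tool_rot': array([ 1.98482026,  0.43338046, -1.98511196]), 'wrist_force': array([ 1.10421165, -0.86574604,  0.23248204]), 'wrist_torque': array([-0.0382913 , -0.01421657, -0.03559114]), 'opening': 0.09271144493143296}
top {'fx': 367.46906948159483, 'fy': 367.46906948159483, 'cx': 257.2914528484638, 'cy': 190.27701541735715, 'eye': array([0.49663973, 0.02975252, 0.82663955]), 'attitude': array([ 0.08038003, -0.04556819, -1.57392907])}
chase [([0.5549, -0.0011, -0.0006], 0.58)]
catch [([0.5633, 0.0499, 0.0385], 0.95)]
latch_knob [([0.4659, -0.0714, 0.0814], 0.75), ([0.5623, 0.0501, 0.039], 0.48)]
screw_axis [([0.5583, 0.1073, 0.0518], 0.7
[... 255 characters left out ...]
6], 0.6)]
side {'fx': 437.9088031421339, 'fy': 437.9088031421339, 'cx': 261.9224735472275, 'cy': 191.17972035323203, 'eye': array([ 0.32992801, -0.59016578,  0.54386888]), 'attitude': array([ 0.97785618, -0.18266866, -0.31101073])}
chase [([0.5565, -0.0021, -0.0002], 0.88)]
catch [([0.5573, 0.0514, 0.0455], 0.77)]
latch_knob [([0.4648, -0.0717, 0.0811], 0.77)]
screw_axis [([0.5564, 0.1055, 0.049], 0.77)]
screw_head [([0.5609, 0.1118, 0.0911], 0.9)]
sleeve_grip [([0.5598, 0.1096, 0.0881], 0.53), ([0.5707, 0.1523, 0.1145], 0.51)]
type_stick [([0.6905, -0.0785, -0.0043], 0.75)]
foil_roll [([0.6851, 0.064, 0.0003], 0.56), ([0.5594, 0.112, 0.0888], 0.2)]
driver [([0.3933, 0.1443, -0.0019], 0.92)]
```

View pics/top0.png

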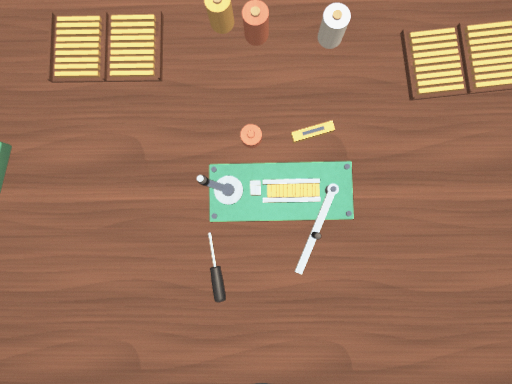

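View pics/side0.png

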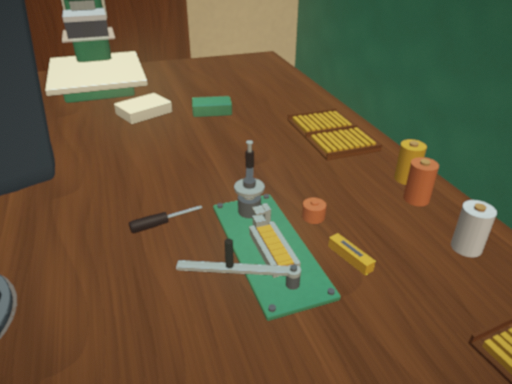

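The pictures agree with the networks. Top view: screw hub at about (228,190), sleeve (203,180), knob (316,235), pivot (333,188), driver (215,270). Next I fit the chase frame.

```bash
python3 - <<'E'
from h import *
im=robot.read_camera("top"); 
from h import *
m=robot.silhouettes("chase","top")[0]["region"].astype(np.uint8)
g=cv2.cvtColor(im,cv2.COLOR_RGB2HSV); 
m2=((g[...,0]>65)&(g[...,0]<95)&(g[...,1]>100)).astype(np.uint8)*(cv2.dilate(m,np.ones((15,15))))
ys,xs=np.nonzero(m2); rect=cv2.minAreaRect(np.c_[xs,ys].astype(np.float32)); b=cv2.boxPoints(rect); print(rect)
p=robot.camera_params("top"); A=R.from_rotvec(p["attitude"]).as_matrix()
def w(u,v,z):
    d=A@np.array([(u-p["cx"])/p["fx"],-(v-p["cy"])/p["fy"],-1]); return p["eye"]+d*(z-p["eye"][2])/d[2]
W=np.array([w(*q,.012) for q in b]); print(W.round(4)); c=W.mean(0); print("centre",c)
e=[(W[(i+1)%4]-W[i]) for i in range(4)]; print([np.linalg.norm(k) for k in e])
L=max(e,key=np.linalg.norm); L=L*np.sign(L[1]); L/=np.linalg.norm(L); yaw=np.arctan2(-L[0],L[1]); print("yaw",yaw)
ex=np.array([np.cos(yaw),np.sin(yaw)]);ey=np.array([-ex[1],ex[0]])
P=lambda y:(c[:2]+ey*y).round(4)
print("pivot",P(-.11),"catch",P(.055),"screw",P(.11),"knobclosed",P(-.005))
print(R.from_rotvec(robot.state()["tool_rot"]).as_matrix().round(3))
E
```

```text
((0.0, 0.0), (0.0, 0.0), 0.0)
[[1.0156 0.6535 0.012 ]
 [1.0156 0.6535 0.012 ]
 [1.0156 0.6535 0.012 ]
 [1.0156 0.6535 0.012 ]]
centre [1.01558377 0.65350348 0.012     ]
[np.float64(0.0), np.float64(0.0), np.float64(0.0), np.float64(0.0)]
yaw nan
pivot [nan nan] catch [nan nan] screw [nan nan] knobclosed [nan nan]
[[-0.     0.416 -0.909]
 [-0.    -0.909 -0.416]
 [-1.     0.     0.   ]]<stdin>:13: RuntimeWarning: invalid value encountered in divide
```

```bash
python3 - <<'E'
from h import *
im=cv2.imread("pics/top0.png"); g=cv2.cvtColor(im,cv2.COLOR_BGR2HSV); print(im[215,280],g[215,280])
m2=((abs(g[...,0].astype(int)-int(g[215,280,0]))<12)&(g[...,1]>90)).astype(np.uint8); m2[:140]=0;m2[240:]=0;m2[:,:190]=0;m2[:,370:]=0
ys,xs=np.nonzero(cv2.morphologyEx(m2,cv2.MORPH_OPEN,np.ones((3,3)))); rect=cv2.minAreaRect(np.c_[xs,ys].astype(np.float32)); b=cv2.boxPoints(rect); print(rect)
p=robot.camera_params("top"); A=R.from_rotvec(p["attitude"]).as_matrix()
def w(u,v,z):
    d=A@np.array([(u-p["cx"])/p["fx"],-(v-p["cy"])/p["fy"],-1]); return p["eye"]+d*(z-p["eye"][2])/d[2]
W=np.array([w(*q,.012) for q in b]); print(W.round(4)); c=W.mean(0); print("centre",c)
e=[(W[(i+1)%4]-W[i]) for i in range(4)]; print([np.linalg.norm(k) for k in e])
L=max(e,key=np.linalg.norm); L=L*np.sign(L[1]); L/=np.linalg.norm(L); yaw=np.arctan2(-L[0],L[1]); print("yaw",yaw)
ex=np.array([np.cos(yaw),np.sin(yaw)]);ey=np.array([-ex[1],ex[0]])
P=lambda y:(c[:2]+ey*y).round(4)
print("pivot",P(-.11),"catch",P(.055),"screw",P(.11),"knobclosed",P(-.005))
E
```

```text
[182 217 136] [ 77  95 217]
((280.32598876953125, 190.9729461669922), (56.60045623779297, 141.48074340820312), 88.83085632324219)
[[ 0.6215  0.1559  0.012 ]
 [ 0.6259 -0.16    0.012 ]
 [ 0.5003 -0.1596  0.012 ]
 [ 0.495   0.1524  0.012 ]]
centre [ 0.56068711 -0.0028358   0.012     ]
[np.float64(0.31587095956109235), np.float64(0.12561996684084525), np.float64(0.31197734342018496), np.float64(0.12661165072945066)]
yaw 0.013904119365979156
pivot [ 0.5622 -0.1128] catch [0.5599 0.0522] screw [0.5592 0.1072] knobclosed [ 0.5608 -0.0078]
```

```bash
python3 -m inch '[[0,-0.5,-0.5,0.3,0,0,93],[0,-1,-1,0.6,0,0,93],[0,-1,-1,0.819,0,0,93],[0,-1,-1,0.819,0,0,60],[0,-1,-1,0.819,0,0,60]]' 20
python3 -m inch '[[0,-0.5,-0.4,0,0,0,60],[0,-1,-0.8,0,0,0,60],[0,-1,-0.8,0,0,0,60]]'
python3 -m inch '[[0,-0.5,-0.4,0,0,0,60],[0,-1,-0.8,0,0,0,60],[0,-1,-0.8,0,0,0,60]]'
python3 -c "
from h import *
print(R.from_rotvec(robot.state()['tool_rot']).as_matrix().round(3), robot.state()['position'])"
```

```text
time_s: 1.72
position: [0.2779, -0.3685, 0.2187]
tool_rot: [2.22, 0.002, -2.22]
wrist_force: [0.1, -0.4, 0.2]
opening: 0.0776
time_s: 2.1
position: [0.3596, -0.2662, 0.2185]
tool_rot: [2.219, 0.006, -2.219]
wrist_force: [-0.0, -0.6, 0.2]
opening: 0.06
time_s: 2.48
position: [0.4396, -0.1666, 0.2184]
tool_rot: [2.219, 0.005, -2.219]
wrist_force: [-0.4, -0.7, -0.5]
opening: 0.06
[[ 0.     0.004 -1.   ]
 [ 0.    -1.    -0.004]
 [-1.    -0.    -0.   ]] [ 0.43957966 -0.16662862  0.21844988]
```

```bash
python3 -m inch '[[0,-0.5,-0.13,0,0,0,60],[0,-0.95,-0.26,0,0,0,60],[0.3,-0.95,-0.26,0,0,0,60],[0.6,-0.95,-0.26,0,0,0,60],[0.6,-0.95,-0.26,0,0,0,60]]'
python3 - <<'E'
from h import *
print(robot.state()["position"])
save("wrist","w1.png")
for n in "latch_knob screw_head sleeve_grip catch".split(): print(n,tip(n,"wrist"))
E
```

```text
time_s: 3.1
position: [0.4629, -0.0741, 0.1572]
tool_rot: [-2.216, 0.0, 2.225]
wrist_force: [0.9, -0.3, 0.7]
opening: 0.0604
[ 0.4629235  -0.07405419  0.1571767 ]
latch_knob []
screw_head []
sleeve_grip []
catch [([0.5589, 0.0526, 0.0438], 0.89)]
```

View pics/w1.png

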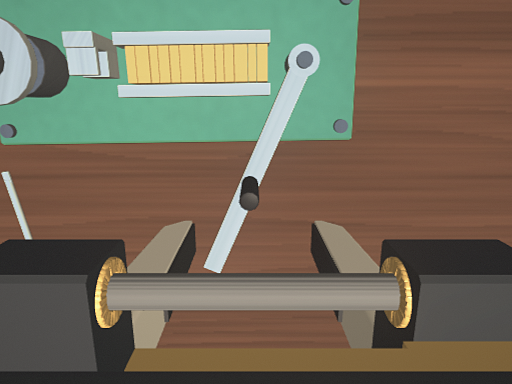

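Wrist view: knob's top at about (249,200), base at (250,180), fingertips at (190,222) and (317,222). I check the knob by ray.

```bash
cat >> h.py <<'E'
def ray(c,u,v,z):
    p=robot.camera_params(c); A=R.from_rotvec(p["attitude"]).as_matrix()
    d=A@np.array([(u-p["cx"])/p["fx"],-(v-p["cy"])/p["fy"],-1]); return (p["eye"]+d*(z-p["eye"][2])/d[2]).round(4)
E
python3 - <<'E'
from h import *
print("knob",ray("wrist",249,202,.1),"pivot",ray("wrist",305,60,.055), robot.state()["position"])
print("bar tip mid",ray("wrist",213,268,.046))
E
```

```text
knob [ 0.4658 -0.0712  0.1   ] pivot [ 0.5628 -0.1128  0.055 ] [ 0.4646365  -0.07336039  0.15974413]
bar tip mid [ 0.3888 -0.0382  0.046 ]
```

```bash
python3 -m inch '[[0.4,0,0,0,0,0,60],[0.7,0,0,0,0,0,60],[0.92,0,0,0,0,0,60],[0.92,0,0,0,0,0,60],[0.92,0,0,0,0,0,10],[0.92,0,0,0,0,0,10],[0.92,0,0,0,0,0,10],[0.92,0,0,0,0,0,10],[0.92,0,0,0,0,0,10],[0.92,0,0,0,0,0,10]]' 20
```

```text
time_s: 4.6
position: [0.464, -0.0726, 0.0667]
tool_rot: [-2.221, -0.0, 2.222]
wrist_force: [-1.5, 0.8, 2.5]
opening: 0.014
```

```bash
python3 -m inch '[[0,-0.1,-0.05,0,0,0,10],[0,-0.19,-0.11,0,0,0,10],[0,-0.3,-0.2,0,0,0,10],[0,-0.39,-0.29,0,0,0,10],[0,-0.475,-0.4,0,0,0,10],[0,-0.54,-0.52,0,0,0,10],[0,-0.59,-0.65,0,0,0,10],[0,-0.62,-0.78,0,0,0,10],[0,-0.63,-0.86,0,0,0,10],[0,-0.64,-0.92,0,0,0,10],[0,-0.64,-0.92,0,0,0,10]]' 20
```

```text
time_s: 5.98
position: [0.5567, -0.008, 0.0665]
tool_rot: [-2.221, -0.001, 2.221]
wrist_force: [-0.5, 6.9, 0.5]
opening: 0.0139
```

```bash
python3 -m inch '[[0,0,-0.03,0,0,0,10],[0,0,-0.05,0,0,0,10],[0,0,-0.05,0,0,0,10],[0,0,-0.05,0,0,0,10]]' 30
```

```text
time_s: 6.48
position: [0.5611, -0.0078, 0.0665]
tool_rot: [-2.22, -0.001, 2.221]
wrist_force: [-2.7, 8.4, 0.5]
opening: 0.0132
```

```bash
python3 -m inch '[[0,-0.02,-0.03,0,0,0,10],[0,-0.02,-0.06,0,0,0,10],[0,-0.02,-0.06,0,0,0,10]]'
python3 -c "
from h import *
save('wrist','w2.png');save('top','t2.png')
for c in ('wrist','top','side'):
    robot.read_camera(c); print(tip('latch_knob',c),tip('catch',c))"
```

```text
time_s: 6.85
position: [0.5635, -0.0076, 0.0662]
tool_rot: [2.21, -0.001, -2.231]
wrist_force: [-21.2, -6.8, 15.9]
opening: 0.0132
[] [([0.559, 0.0519, 0.0442], 0.76)]
[] []
[([0.5562, -0.0084, 0.0816], 0.89)] [([0.5572, 0.0491, 0.0413], 0.94)]
```

View pics/w2.png

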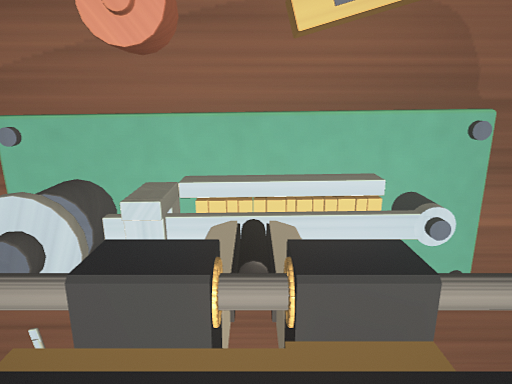

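Bar runs through the catch (slot near (140,220)), and the wrist shows −21 N against the stop. Latch is closed, so I release and rise.

```bash
python3 -m inch '[[0,0,0,0,0,0,45],[0,0,0,0,0,0,45],[0,0,0,0,0,0,45],[-0.3,0,0,0,0,0,45],[-0.6,0,0,0,0,0,45],[-0.9,0,0,0,0,0,45],[-1,0,0,0,0,0,60],[-1,0,0,0,0,0,60]]'
python3 -m inch '[[-0.4,-0.5,0,0,0,0,60],[-0.4,-1,0,0,0,0,60],[-0.4,-1,0,0,0,0,60],[-0.4,-1,0,0,0,0,60]]'
python3 - <<'E'
from h import *
for c in("top","side","wrist"):
    robot.read_camera(c); save(c,c+"3.png")
    print(c,robot.state()["position"])
    for n in "latch_knob screw_axis screw_head sleeve_grip catch".split(): print(n,tip(n,c))
E
```

```text
time_s: 8.4
position: [0.5672, -0.0067, 0.1665]
tool_rot: [2.222, -0.0, -2.221]
wrist_force: [-1.0, 0.3, -0.1]
opening: 0.0584
time_s: 8.9
position: [0.5666, 0.093, 0.2053]
tool_rot: [2.219, -0.0, -2.223]
wrist_force: [-1.2, -0.6, 0.6]
opening: 0.0602
top [0.56687723 0.09231232 0.20575266]
latch_knob [([0.5635, -0.0061, 0.0813], 0.96)]
screw_axis [([0.5615, 0.1124, 0.0499], 0.6)]
screw_head [([0.5623, 0.0492, 0.0404], 0.68), ([0.5577, 0.1066, 0.0897], 0.56)]
sleeve_grip []
catch [([0.5646, 0.0517, 0.0396], 0.84)]
side [0.56710135 0.09303216 0.20661555]
latch_knob [([0.5568, -0.0076, 0.084], 0.65), ([0.5706, 0.1515, 0.089], 0.56)]
screw_axis [([0.5567, 0.1071, 0.0487], 0.8), ([0.5573, -0.0079, 0.0812], 0.29)]
screw_head [([0.5595, 0.1101, 0.0895], 0.64)]
sleeve_grip [([0.573, 0.1532, 0.1118], 0.68), ([0.691, -0.0783, -0.0017], 0.62)]
catch [([0.5605, 0.0538, 0.0387], 0.62)]
wrist [0.56709155 0.09335766 0.20666759]
latch_knob [([0.5622, -0.005, 0.0835], 0.83)]
screw_axis [([0.5573, 0.1065, 0.0504], 0.86)]
screw_head [([0.5585, 0.1093, 0.0887], 0.68)]
sleeve_grip [([0.5712, 0.1532, 0.1127], 0.93)]
catch [([0.5621, 0.0498, 0.0438], 0.92)]
```

View pics/wrist3.png

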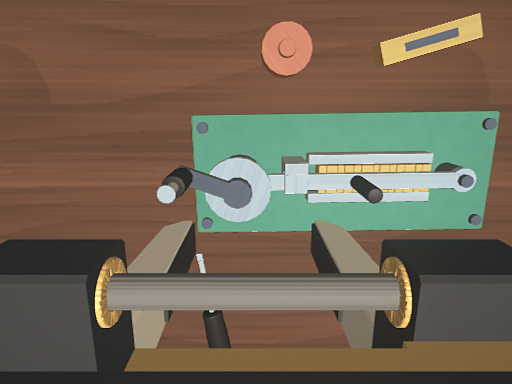

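Latch bar lies along the chase in the catch; pin cap at (167,194), sleeve around (178,182), hub top at about (237,192). Checking by ray.

```bash
python3 - <<'E'
from h import *
print("cap",ray("wrist",166,194,.149),"hub",ray("wrist",237,192,.09),"flangec",ray("wrist",239,189,.075),"pivot",ray("wrist",465,181,.056), "knobtop",ray("wrist",375,194,.1),robot.state()["position"])
E
```

```text
cap [0.5743 0.1516 0.149 ] hub [0.5604 0.1064 0.09  ] flangec [0.5593 0.1053 0.075 ] pivot [ 0.5624 -0.1081  0.056 ] knobtop [ 0.5613 -0.0077  0.1   ] [0.56707651 0.09335085 0.20662107]
```

```bash
python3 -m inch '[[0,-0.3,-0.06,0,0,0,50],[0,-0.59,-0.06,0,0,0,50],[0,-0.59,-0.06,0,0,0,50],[0.3,-0.59,-0.06,0,0,0,50],[0.6,-0.59,-0.06,0,0,0,50],[0.85,-0.59,-0.06,0,0,0,50],[1,-0.59,-0.06,0,0,0,50],[1,-0.59,-0.06,0,0,0,50],[1,-0.59,-0.06,0,0,0,50]]'
python3 -m inch '[[0.08,0,0,0,0,0,50],[0.08,0,0,0,0,0,12],[0.08,0,0,0,0,0,12],[0.08,0,0,0,0,0,12],[0.08,0,0,0,0,0,12],[0.08,0,0,0,0,0,12]]' 20
python3 - <<'E'
from h import *
for i in range(3): robot.read_camera("side"); s=robot.state(); print(s["position"].round(4),s["wrist_force"].round(2))
save("side","side4.png");save("wrist","wrist4.png")
print(tip("sleeve_grip","side"),tip("sleeve","side"))
E
```

```text
time_s: 11.08
position: [0.5737, 0.1522, 0.1076]
tool_rot: [-2.223, -0.0, 2.22]
wrist_force: [0.4, 0.0, -0.2]
opening: 0.0498
time_s: 11.82
position: [0.5732, 0.1525, 0.0988]
tool_rot: [-2.222, -0.0, 2.221]
wrist_force: [1.1, 1.0, 0.6]
opening: 0.0176
[0.5732 0.1525 0.0988] [0.35 1.36 0.9 ]
[0.5732 0.1525 0.0988] [0.31 2.21 0.17]
[0.5732 0.1525 0.0988] [-0.22  2.83  1.11]
[] [([0.5754, 0.1527, 0.089], 0.59)]
```

View pics/wrist4.png

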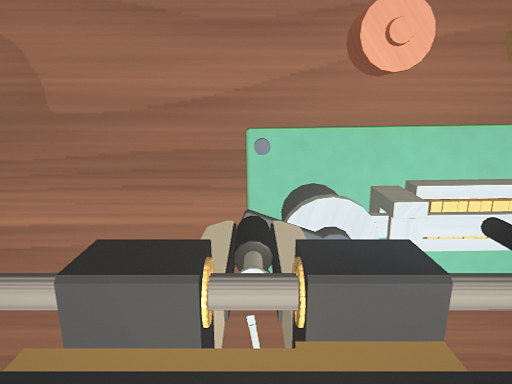

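```bash
python3 -m inch '[[0,-0.018,0.059,0,0,0,12],[0,-0.025,0.142,0,0,0,12],[0,-0.018,0.225,0,0,0,12],[0,0.004,0.306,0,0,0,12],[0,0.039,0.382,0,0,0,12],[0,0.039,0.382,0,0,0,12]]' 30
python3 - <<'E'
from h import *
for i in range(3): robot.read_camera("side"); s=robot.state(); print(s["position"].round(4),s["wrist_force"].round(2))
E
```

```text
time_s: 12.92
position: [0.533, 0.1486, 0.0986]
tool_rot: [2.218, 0.0, -2.225]
wrist_force: [-6.1, 3.5, 6.0]
opening: 0.0175
[0.5331 0.1486 0.0986] [-6.12  4.53  5.35]
[0.5331 0.1486 0.0985] [-5.73  4.03  6.04]
[0.5332 0.1487 0.0986] [-6.15  3.84  5.81]
```

```bash
python3 -m inch '[[-0.01,0.046,0.083,0,0,0,12],[-0.01,0.105,0.142,0,0,0,12],[-0.01,0.174,0.19,0,0,0,12],[-0.01,0.2,0.205,0,0,0,12],[-0.01,0.2,0.205,0,0,0,12]]' 30
python3 - <<'E'
from h import *
for i in range(3): robot.read_camera("side"); s=robot.state(); print(s["position"].round(4),s["wrist_force"].round(2))
E
```

```text
time_s: 13.7
position: [0.514, 0.128, 0.0995]
tool_rot: [2.22, -0.001, -2.223]
wrist_force: [-0.9, -0.5, 0.5]
opening: 0.0174
[0.514  0.1281 0.0995] [-1.49 -1.48  0.54]
[0.5141 0.1282 0.0995] [-2.62 -0.41  0.71]
[0.5141 0.1283 0.0995] [-1.57 -1.07  0.44]
```

```bash
python3 -m inch '[[0,0.025,0.01,0,0,0,12],[0,0.05,0.02,0,0,0,12],[0,0.09,0.033,0,0,0,12],[0,0.115,0.038,0,0,0,12],[0,0.131,0.042,0,0,0,12],[0,0.131,0.042,0,0,0,12]]' 30
python3 - <<'E'
from h import *
for i in range(4): robot.read_camera("side"); s=robot.state(); print(s["position"].round(4),s["wrist_force"].round(2))
save("side","side5.png")
for n in("screw_head","sleeve"): print(tip(n,"side"))
E
```

```text
time_s: 14.6
position: [0.51, 0.1151, 0.0995]
tool_rot: [2.221, -0.0, -2.222]
wrist_force: [-4.7, 0.3, -1.4]
opening: 0.0174
[0.51   0.1151 0.0996] [-3.53  0.24 -1.41]
[0.51   0.1151 0.0996] [-4.24 -0.67 -1.24]
[0.51   0.1152 0.0995] [-4.39  0.14 -1.63]
[0.51   0.1152 0.0995] [-3.47 -0.32 -1.59]
[([0.5616, 0.1088, 0.0819], 0.65)]
[]
```

Drop felt: wrist z-force went from +0.5 to −1.5 N and the head now reads z≈0.082, down about 8 mm. Computing the forward circle now.

```bash
cat >> h.py <<'E'
def table(cx,cy,a0,steps,P,r=.048):
    # shifts (tool y,z in 100 mm) from commanded point P
    for a in steps:
        t=np.radians(a); print(a,[round(-(cy+r*np.sin(t)-P[1])*10,3),round(-(cx+r*np.cos(t)-P[0])*10,3)])
E
python3 - <<'E'
from h import *
from scipy.optimize import least_squares
Q=np.array([[.5732,.1525],[.5332,.1486],[.5141,.1282],[.5100,.1151]])
f=least_squares(lambda c:np.hypot(*(Q-c).T)-.048,[.558,.107]); c=f.x; print(c,f.fun)
print(np.degrees(np.arctan2(*(Q-c).T[::-1])))
P=(.5145-.0042,.1286-.0131)
print(P); table(*c,0,range(160,69,-10),P)
E
```

```text
[0.55732157 0.10717181] [ 2.88393202e-05 -6.10269515e-05  6.54651287e-05 -1.88868730e-05]
[ 70.69468221 120.21011009 154.05611712 170.4890755 ]
(0.5103, 0.11549999999999999)
160 [np.float64(-0.081), np.float64(-0.019)]
150 [np.float64(-0.157), np.float64(-0.055)]
140 [np.float64(-0.225), np.float64(-0.103)]
130 [np.float64(-0.284), np.float64(-0.162)]
120 [np.float64(-0.332), np.float64(-0.23)]
110 [np.float64(-0.368), np.float64(-0.306)]
100 [np.float64(-0.389), np.float64(-0.387)]
90 [np.float64(-0.397), np.float64(-0.47)]
80 [np.float64(-0.389), np.float64(-0.554)]
70 [np.float64(-0.368), np.float64(-0.634)]
```

```bash
python3 -m inch '[[0,-0.04,-0.008,0,0,0,12],[0,-0.081,-0.019,0,0,0,12],[0.002,-0.157,-0.055,0,0,0,12],[0.004,-0.225,-0.103,0,0,0,12],[0.006,-0.284,-0.162,0,0,0,12],[0.008,-0.332,-0.23,0,0,0,12],[0.01,-0.368,-0.306,0,0,0,12],[0.012,-0.389,-0.387,0,0,0,12],[0.014,-0.397,-0.47,0,0,0,12],[0.016,-0.389,-0.554,0,0,0,12],[0.018,-0.368,-0.634,0,0,0,12],[0.018,-0.368,-0.634,0,0,0,12]]' 30
python3 - <<'E'
from h import *
s=robot.state(); print(s["position"].round(4),s["wrist_force"].round(2)); c=(.55732,.10717)
print(np.degrees(np.arctan2(s["position"][1]-c[1],s["position"][0]-c[0])))
table(*c,0,range(60,-41,-10),(.5103+.0634,.1155+.0368))
E
```

```text
time_s: 16.45
position: [0.5749, 0.1518, 0.0981]
tool_rot: [-2.224, 0.0, 2.219]
wrist_force: [2.8, 2.6, -1.8]
opening: 0.0172
[0.5749 0.1518 0.0981] [ 2.78  2.55 -1.76]
68.49434739777973
60 [np.float64(0.036), np.float64(-0.076)]
50 [np.float64(0.084), np.float64(-0.145)]
40 [np.float64(0.143), np.float64(-0.204)]
30 [np.float64(0.211), np.float64(-0.252)]
20 [np.float64(0.287), np.float64(-0.287)]
10 [np.float64(0.368), np.float64(-0.309)]
0 [np.float64(0.451), np.float64(-0.316)]
-10 [np.float64(0.535), np.float64(-0.309)]
-20 [np.float64(0.615), np.float64(-0.287)]
-30 [np.float64(0.691), np.float64(-0.252)]
-40 [np.float64(0.76), np.float64(-0.204)]
```

```bash
python3 -m inch '[[0.002,0.036,-0.076,0,0,0,12],[0.004,0.084,-0.145,0,0,0,12],[0.006,0.143,-0.204,0,0,0,12],[0.008,0.211,-0.252,0,0,0,12],[0.01,0.287,-0.287,0,0,0,12],[0.012,0.368,-0.309,0,0,0,12],[0.014,0.451,-0.316,0,0,0,12],[0.016,0.535,-0.309,0,0,0,12],[0.018,0.615,-0.287,0,0,0,12],[0.02,0.691,-0.252,0,0,0,12],[0.022,0.76,-0.204,0,0,0,12],[0.022,0.76,-0.204,0,0,0,12]]' 30
python3 - <<'E'
from h import *
s=robot.state(); print(s["position"].round(4),s["wrist_force"].round(2)); c=(.55732,.10717)
print(np.degrees(np.arctan2(s["position"][1]-c[1],s["position"][0]-c[0])))
table(*c,0,range(-50,-141,-10),(.5103+.0634+.0204,.1155+.0368-.076))
E
```

```text
time_s: 17.95
position: [0.5931, 0.0754, 0.0955]
tool_rot: [2.22, -0.001, -2.223]
wrist_force: [-2.6, -0.5, 0.9]
opening: 0.0174
[0.5931 0.0754 0.0955] [-2.55 -0.54  0.95]
-41.6289037185476
-50 [np.float64(0.059), np.float64(0.059)]
-60 [np.float64(0.107), np.float64(0.128)]
-70 [np.float64(0.142), np.float64(0.204)]
-80 [np.float64(0.164), np.float64(0.284)]
-90 [np.float64(0.171), np.float64(0.368)]
-100 [np.float64(0.164), np.float64(0.451)]
-110 [np.float64(0.142), np.float64(0.532)]
-120 [np.float64(0.107), np.float64(0.608)]
-130 [np.float64(0.059), np.float64(0.676)]
-140 [np.float64(-0.0), np.float64(0.736)]
```

```bash
python3 -m inch '[[0,0.059,0.059,0,0,0,12],[0,0.107,0.128,0,0,0,12],[0,0.142,0.204,0,0,0,12],[0,0.164,0.284,0,0,0,12],[0,0.171,0.368,0,0,0,12],[0,0.164,0.451,0,0,0,12],[0,0.142,0.532,0,0,0,12],[0,0.107,0.608,0,0,0,12],[0,0.059,0.676,0,0,0,12],[0,0,0.736,0,0,0,12],[0,0,0.736,0,0,0,12]]' 30
python3 - <<'E'
from h import *
s=robot.state(); print(s["position"].round(4),s["wrist_force"].round(2)); c=(.55732,.10717)
print(np.degrees(np.arctan2(s["position"][1]-c[1],s["position"][0]-c[0])))
robot.read_camera("side"); print(tip("screw_head","side"),tip("latch_knob","side"),tip("catch","side"))
table(*c,0,[-150,-160,-170,-180,-187,-191,-194,-195,-197],(.5103+.0634+.0204-.0736,.1155+.0368-.076))
E
```

```text
time_s: 19.32
position: [0.52, 0.0768, 0.0958]
tool_rot: [-2.222, -0.001, 2.221]
wrist_force: [2.0, 3.9, -0.4]
opening: 0.018
[0.52   0.0768 0.0958] [ 2.    3.94 -0.36]
-140.85356176434027
[] [([0.5535, -0.0102, 0.0828], 0.86)] [([0.5582, 0.0548, 0.0433], 0.97), ([0.5623, 0.1094, 0.0756], 0.72)]
-150 [np.float64(-0.069), np.float64(0.047)]
-160 [np.float64(-0.145), np.float64(0.083)]
-170 [np.float64(-0.225), np.float64(0.105)]
-180 [np.float64(-0.309), np.float64(0.112)]
-187 [np.float64(-0.367), np.float64(0.108)]
-191 [np.float64(-0.4), np.float64(0.103)]
-194 [np.float64(-0.425), np.float64(0.098)]
-195 [np.float64(-0.433), np.float64(0.095)]
-197 [np.float64(-0.449), np.float64(0.091)]
```

```bash
python3 -m inch '[[0,-0.069,0.047,0,0,0,12],[0,-0.145,0.083,0,0,0,12],[0,-0.225,0.105,0,0,0,12],[0,-0.309,0.112,0,0,0,12],[0,-0.367,0.108,0,0,0,12],[0,-0.4,0.103,0,0,0,12],[0,-0.425,0.098,0,0,0,12],[0,-0.425,0.098,0,0,0,12],[0,-0.425,0.098,0,0,0,12]]' 30
python3 - <<'E'
from h import *
c=(.55732,.10717)
for i in range(4):
    save("side","side9.png"); s=robot.state(); print(s["position"].round(4),s["wrist_force"].round(2),s["opening"],np.degrees(np.arctan2(s["position"][1]-c[1],s["position"][0]-c[0])))
    for n in("screw_head","latch_knob","catch","type_stick","foil_roll","driver"): print(n,tip(n,"side"))
    if i==1: break
save("wrist","wrist9.png")
im=cv2.imread("pics/side9.png")[130:310,130:370]; cv2.imwrite("pics/side9c.png",cv2.resize(im,None,fx=3,fy=3,interpolation=2))
E
```

```text
time_s: 20.65
position: [0.5105, 0.1187, 0.0956]
tool_rot: [-2.221, -0.0, 2.221]
wrist_force: [2.0, 0.4, -1.4]
opening: 0.0176
[0.5105 0.1187 0.0956] [ 3.13  0.88 -2.5 ] 0.017677496626356034 166.1988444448642
screw_head [([0.5577, 0.108, 0.0751], 0.62)]
latch_knob [([0.5564, -0.0097, 0.081], 0.97)]
catch [([0.5595, 0.0496, 0.0443], 0.73)]
type_stick [([0.6917, -0.078, -0.0014], 0.86)]
foil_roll [([0.6853, 0.0634, -0.0021], 0.56)]
driver [([0.3927, 0.1419, -0.0018], 0.82)]
[0.5105 0.1186 0.0956] [ 2.76  0.22 -1.58] 0.017165713058151465 166.25202663315184
screw_head [([0.5591, 0.1094, 0.0743], 0.81)]
latch_knob [([0.5589, -0.0079, 0.0847], 0.94)]
catch [([0.5577, 0.0537, 0.0437], 0.88)]
type_stick [([0.6908, -0.0775, 0.001], 0.77)]
foil_roll [([0.6853, 0.0627, -0.0028], 0.64)]
driver [([0.3942, 0.1415, 0.0013], 0.84), ([0.5577, 0.0566, 0.0459], 0.71)]
```

View pics/side9c.png

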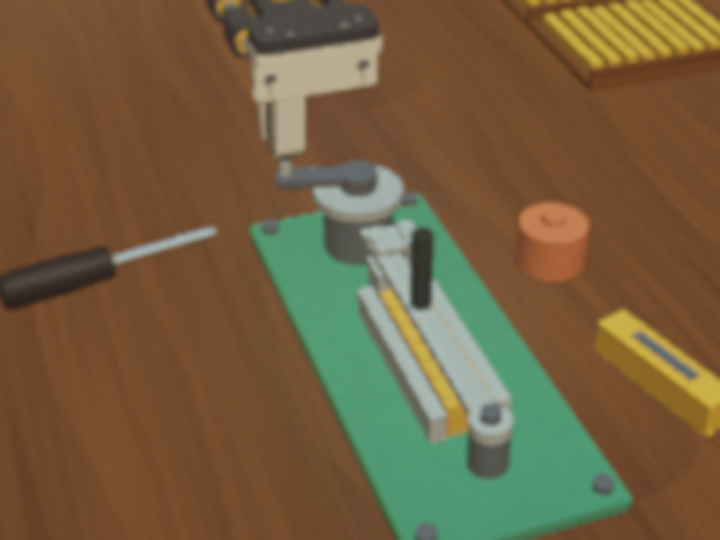

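View pics/wrist9.png

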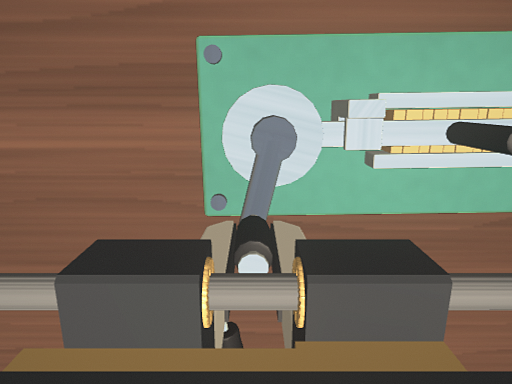

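Side view: crank sunk near the boss, latch lying straight in the catch, bystanders in place. Wrist view: sleeve between the pads at (253,245) and the bar in the catch at (362,125). Everything checks, so I hand in.

```bash
python3 -c "
from h import *
print(robot.sign_off())"
```

```text
the job is handed in; nothing more can be done
None
```

The job is done and handed in at about 21 s on the robot's clock, with the gripper still holding the sleeve.

- **Latch:** I gripped the knob and swung the bar closed until it met its stop at about 21 N. The last pictures show it lying in the catch.
- **Backward turn:** I took the crank by its sleeve and turned it back about 100°. The wrist's vertical force went from +0.5 to −1.5 N and the screw head read 0.082 m, so the thread had dropped.
- **Forward turn:** I then turned the screw forward about 364° from that point, because the backward turn had gone about 10° past the drop. It should stand at about −6.2 rad. The head now reads 0.0745 m, against 0.074 m expected after one turn.
- **Other checks:** The gripper opening is 17 mm on the sleeve. The type stick, foil roll and driver read within about 3 mm of where they started, which is the networks' normal scatter.
- **Disagreements:** Side-camera readings of the closed knob varied by about 5 mm between pictures (x from 0.5535 to 0.5589 m). I relied on the stop force and the pictures for the latch. Two network calls also missed the sleeve or screw head, and other readings or pictures covered those.

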